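# Gauge the bores of two heating-block inserts and sort out the good one

### The arm

A 6-joint arm with a two-finger parallel gripper is mounted at the origin on a cart in front of the work surface, level with it; the furniture and walls round the work are solid. World frame = base frame: x ahead of the robot, y to its left, z up, the work surface at z = 0. Lengths are in m, angles in rad, forces in N, time in s.
With the tool pointing down it reaches from about 0.25 to 0.725 m from the base axis. Payload 4 kg.
Tool frame: the origin (TCP) lies between the finger pads; the fingertips stand 25 mm ahead of it and the grasp point (between the pads) lies 6 mm ahead of it; z points along the fingers, y is the line along which they close (so a half turn about z gives the same grasp; the last joint's range is limited). The gripper opens to 85 mm and grips with 20 to 120 N. Pads are 22 mm wide; open, the fingers measure 114 mm over their backs; the gripper's body (76 mm by 85 mm) begins 54 mm behind the grasp point. The pads swing forward as they close: fully open they stand 13 mm farther back than shut.
Start: joints at [-1.114, 0.241, 0.005, 1.335, 0, 1.571], TCP at [0.221, -0.449, 0.256] pointing down, gripper open.
Joint ranges: [-2.72, 2.72], [-1.05, 1.87], [-1.09, 1.28], [-1.99, 2.15], [-1.42, 1.44], [-3.14, 3.14]. Speed limits (rad/s): [2.79, 2.79, 3.14, 3.14, 3.14, 3.14].

### API

Orientations are given as a unit quaternion [x, y, z, w].
In Python, from workcell import bot gives the robot as it stands. The module is installed in compiled form; this text tells all that it offers.
- The arm moves only by the shell command python3 -m pendant 'ROWS'. ROWS is JSON, one flat list of numbers, 7 for each row, row after row: the shift along the tool's x, y, z normalised to -1 to 1, where 1 is 0.5 m, then the turn, a rotation vector about the tool's x, y, z normalised to -1 to 1, where 1 is 180 degrees, then the opening, from 0 (shut) to 1 (fully open). In form: [tx, ty, tz, ax, ay, az, fingers, tx, ty, tz, ax, ay, az, fingers, ...]. A call has exactly 10 rows; each row is the pose to reach, as a shift and turn from the pose commanded when the call began, along the tool's axes at that moment, turning the shorter way round; what a row does not reach only later rows make up. A row lasts 1/12 s, in which the tool goes at most 41.7 mm and 7.16 degrees, less where a joint would pass 70% of its speed; a pose out of reach is approached as far as the arm can. A call with a number of a shift or a turn outside -1 to 1 is refused whole. A call with a gripper value outside its range is refused whole. The fingers move at their own pace and stop on an object; the grip force is fixed at half the most. Time passes only in rows, so rows that repeat a pose let the fingers close, or fill a call up. It gives the time, the measured TCP pose, the force, the opening and the grip force at its end, in the units of the state.
- bot.get_obs(): the state, without advancing time (a new reading comes with each control period).
- bot.camera(name): name is "side" or "top"; returns a dict with "pixels" (480x640x3 uint8, red, green, blue), "mtx" (3x3 intrinsics, pixels), "cam_to_world" (4x4, takes a point from camera to world coordinates). Camera axes: x right, y up, looking along -z (the intrinsics and any distortion apply to the point x, -y, -z); pixel columns grow to the right and rows downward; lengths in m; the calibration is good to about 2 mm. A picture is of the moment at which its call begins. There is no depth.
- bot.job_done(): hands the job in; it is judged then, once.
The state is a dict: "clock": time; "joint_pos": joint angles; "joint_vel": joint speeds; "tau": joint torques, N m; "eef_pos": TCP position; "tool_rot": TCP orientation; "ft_force": force on the tool from outside, world axes, zero at the start; "ft_torque": the same for the moment, N m; "grip_width": finger opening in m; "grasp_force": force on a finger pad.
Only numpy, scipy, OpenCV 4.12 (cv2) and the standard library are available. Lean on these libraries where they do the work, as an engineer would, in place of code of your own. Each camera call takes 0.05 s, during which the arm holds its last target. There are 200 camera calls.

### The job

Try the plug gauge in the bores of the two aluminium inserts in the blue fixture to find the one that it enters right down to its collar, pressing only lightly (always well under 20 N) as one bore has a ledge inside and both are a little off-centre. Stand the gauge back in its black stand and set the insert that passed upright inside the green tray; leave the other insert in its pocket and all other things where they are.

Things in the scene. Friction and masses are not known exactly. Their poses are not given: they have to be found in the camera images.
- insert_p_mid (a point): Square aluminium insert, 40 x 40 x 46 mm tall, 0.15 kg, in one of the fixture's pockets (either one); the two look alike. Point: its centre, half-way up (top face 23 mm higher); z up, x, y square to its sides. A bore 18 mm wide (mouth chamfered 1 mm) opens in the top; its axis is 4.5 mm beside the centre, direction unknown and not the same in both: find it by feel or by eye.
- insert_q_mid (a point): Square aluminium insert, 40 x 40 x 46 mm tall, 0.15 kg, in one of the fixture's pockets (either one); the two look alike. Point: its centre, half-way up (top face 23 mm higher); z up, x, y square to its sides. A bore 18 mm wide (mouth chamfered 1 mm) opens in the top; its axis is 4.5 mm beside the centre, direction unknown and not the same in both: find it by feel or by eye.
- fixture: Blue fixture, fixed, 84 (x) x 160 (y) x 30 mm high, origin under its centre. Square pockets 41.5 mm wide at y = -38 and +38 mm hold the inserts 0.75 mm loose all round (undersides at 18, tops at 64 mm above the worktop). The pocket floors are sprung: they yield from about 3 N of push on the insert, 0.7 N a mm, bottom after 8 mm at about 9 N and rise again when let go.
- gauge_grip (a point): Plug gauge, 0.12 kg, standing in the black stand. Point: centre of its orange square handle, 20 x 20 x 50 mm tall; z up, x, y square to the flats. Below it a steel collar 30 mm wide, 5 mm thick, underside 30 mm below this point; then a round steel pin 15 mm wide, 32 mm long, tip (edge chamfered 1 mm) 62 mm below this point.
- gauge_tip (a point): Centre of the gauge pin's tip. In one insert the bore is 18 mm wide all through and the pin enters 32 mm, until the collar meets the top face; in the other the bore narrows to 11 mm at a ledge 14 mm below the top face, where the pin stops.
- stand_hole (a point): Centre of the mouth of the round hole, 20 mm wide and 40 mm deep, in the top face of the fixed black stand (56 x 56 mm, 45 mm high; this point is 45 mm above the worktop). The gauge stands in it with its collar down flat on the top face.
- tray: Green open tray, fixed, 110 x 110 mm outside, walls 4 mm thick and 28 mm high, floor 4 mm thick; origin at the centre of its underside, x and y along its sides. It and the stand may be swapped, left and right. Mind the tall grey instrument cabinet (over 0.3 m high) beyond about x = 0.57 m and right of y = -0.12 m: swing the arm in front of it.
- vial_left_mid (a point): Bystander, to be left alone: capped sample vial, 28 mm wide, 95 mm tall; this point is its centre.
- tape_roll_mid (a point): Bystander, to be left alone: cream roll of tape lying flat, 73 mm wide, 19 mm high; this point is its centre.
- stopper_2_mid (a point): Bystander, to be left alone: black rubber stopper, 24 mm wide, 25 mm tall; this point is its centre.
- septa_tin_mid (a point): Bystander, to be left alone: round tin with blue lid, 62 mm wide, 30 mm high; this point is its centre.
- timer_mid (a point): Bystander, to be left alone: white bench timer, 58 x 73 x 38 mm; this point is its centre.
There are look-alikes about, which are no part of the job. Leave any pink or turquoise look-alike of the part that bears insert_p_mid alone.

How it is judged:
On the way:
1. the gauge's pin is in the clear bore with at least 28 of its 32 mm, upright (z of gauge_tip in the frame of insert_p_mid between -0.014 and -0.005 m and horizontal distance between gauge_tip and insert_p_mid below 0.01 m and angle between gauge_grip's own z axis and vertical below 0.15 rad), for 0.1 s.
At the end, for the whole second after the job is handed in: Gauge upright (0.12 rad) in the stand, pin at least 28 mm in; the clear-bored insert (insert_p) upright (0.12 rad) on the green tray's floor; the ledged one (insert_q) upright in its pocket within 12 mm of its start; all released and at rest (horizontal distance between gauge_tip and stand_hole below 0.008 m and z of gauge_tip in the frame of stand_hole below -0.028 m and angle between each of gauge_grip, insert_p_mid, insert_q_mid's own z axis and vertical below 0.12 rad and x of insert_p_mid in the frame of tray between -0.045 and 0.045 m and y of insert_p_mid in the frame of tray between -0.045 and 0.045 m and z of insert_p_mid in the frame of tray below 0.031 m and distance of insert_q_mid from where it was at the start of the episode below 0.012 m and linear speed of each of insert_p, gauge below 0.03 m/s); the robot touches nothing.
It fails at once if the gauge presses on an insert with more than 20 N (contact force between gauge and insert_p above 20 N or contact force between gauge and insert_q above 20 N).
It fails at once if a bystander is moved more than 30 mm (distance of any of vial_left_mid, tape_roll_mid, stopper_2_mid, septa_tin_mid, timer_mid from where it was at the start of the episode above 0.03 m).
It also fails if it takes over 72 s, if anything falls off the work surface, if the arm or the gripper's body presses on something with over 40 N, if the wrist force passes 120 N, or if a joint passes its speed limit or range.

## Working session

There is one attempt and no reset: what is moved stays moved. The work goes in short steps, Python scripts to look and compute and a shell command to move; the robot and the scene stay as the last step left them, time stands still between calls to the robot, and variables do not carry over. Pictures are saved under pics/ and viewed, at most 10 in all, crops included, and the job is handed in when it is done.

```bash
mkdir -p pics; python3 - <<'E'
from workcell import bot
import cv2, numpy as np
for n in ("top","side"):
    c=bot.camera(n); cv2.imwrite(f"pics/{n}0.png",c["pixels"][:,:,::-1]); print(n,c["mtx"].tolist(),np.round(c["cam_to_world"],4).tolist(),[k for k in c])
print(bot.get_obs())
E
```

```text
top [[550.3705527550605, 0.0, 330.87483992873877], [0.0, 550.3705527550605, 232.2269047678471], [0.0, 0.0, 1.0]] [[0.0265, 0.9927, -0.1177, 0.4955], [-0.9996, 0.0274, 0.0058, 0.1216], [0.009, 0.1175, 0.993, 1.2371], [0.0, 0.0, 0.0, 1.0]] ['pixels', 'mtx', 'cam_to_world']
side [[474.5386918787703, 0.0, 314.2340104315932], [0.0, 474.5386918787703, 240.76060492575456], [0.0, 0.0, 1.0]] [[0.0368, -0.7773, 0.6281, 1.1508], [0.9993, 0.0235, -0.0295, 0.1111], [0.0081, 0.6287, 0.7776, 0.7315], [0.0, 0.0, 0.0, 1.0]] ['pixels', 'mtx', 'cam_to_world']
{'clock': 0.1, 'joint_pos': array([-1.11400585e+00,  2.41352770e-01,  3.88089665e-03,  1.33519414e+00,
        1.88145506e-05,  1.57082231e+00]), 'joint_vel': array([-0.00087216, -0.0007535 ,  0.00141307,  0.00151479, -0.00025584,
        0.00031725]), 'tau': array([-5.90496074e-04, -3.73138118e+01,  2.53009772e+01,  1.08145463e-02,
       -4.33527339e-05,  4.52617826e-06]), 'eef_pos': array([ 0.22031646, -0.4482799 ,  0.25550275]), 'tool_rot': array([ 9.74033509e-01,  2.26401966e-01, -2.02511574e-04, -9.12695369e-04]), 'ft_force': array([-0.10070359,  0.54496719, -0.39773775]), 'ft_torque': array([ 0.02466425, -0.01845915, -0.00825467]), 'grasp_force': 0.0, 'grip_width': 0.08539415826866767}
```

View pics/top0.png

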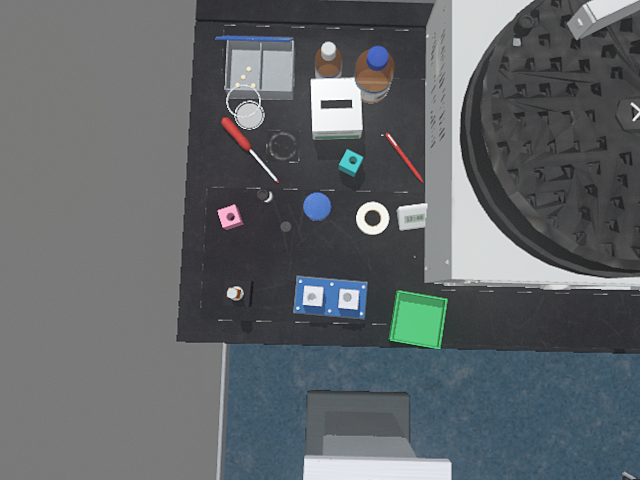

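View pics/side0.png

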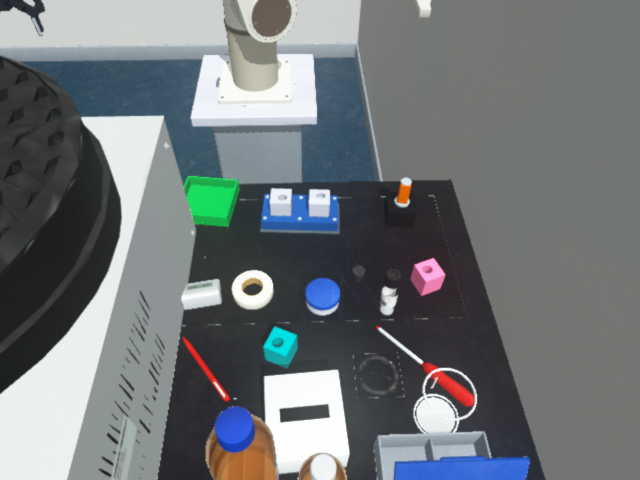

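The top view shows the blue fixture at (330,297) with two inserts at (313,296) and (348,298). The tray is at (418,320) and the gauge and stand at about (236,293). The side view shows the orange handle at (404,192) and the stand at (400,212). The pink part (230,216) and turquoise part (350,162) are decoys. The real inserts are the two aluminium ones sitting in the blue fixture. Next I'll take enlarged crops and measure.

```bash
cat > h.py <<'E'
from workcell import bot
import cv2, numpy as np
def cam(n): return bot.camera(n)
def plane(c,uv,z):
    uv=np.atleast_2d(np.asarray(uv,float)); K=c["mtx"]; T=c["cam_to_world"]
    d=np.c_[(uv[:,0]-K[0,2])/K[0,0],-(uv[:,1]-K[1,2])/K[1,1],-np.ones(len(uv))]@T[:3,:3].T
    o=T[:3,3]; return o+d*((z-o[2])/d[:,2])[:,None]
def proj(c,p):
    T=c["cam_to_world"]; q=T[:3,:3].T@(np.asarray(p)-T[:3,3]); K=c["mtx"]
    return K[0,2]+K[0,0]*q[0]/-q[2], K[1,2]-K[1,1]*q[1]/-q[2]
def blob(m,box):
    k=np.zeros_like(m); x0,y0,x1,y1=box; k[y0:y1,x0:x1]=m[y0:y1,x0:x1]
    cs,_=cv2.findContours(k,cv2.RETR_EXTERNAL,cv2.CHAIN_APPROX_NONE); return max(cs,key=cv2.contourArea)
def rect(c,m,box,z):
    ct=blob(m,box)[:,0]; p=plane(c,ct,z)[:,:2]
    r=cv2.minAreaRect((p*1000).astype(np.float32)); return np.round(r[0],1),np.round(r[1],1),round(r[2],1),len(ct)
E
python3 - <<'E'
from h import *
t=cam("top"); s=cam("side")
for n,c,fb,ib,tb,gb in (("top",t,(285,270,375,325),[(300,283,326,310),(336,285,362,313)],(380,285,455,355),(215,275,260,310)),
                  ("side",s,(255,185,345,240),[(266,184,294,218),(306,184,332,218)],(175,170,245,230),(385,170,420,210))):
    hsv=cv2.cvtColor(c["pixels"],cv2.COLOR_RGB2HSV); H,S,V=cv2.split(hsv)
    blue=cv2.inRange(hsv,(100,120,40),(125,255,255)); green=cv2.inRange(hsv,(50,120,40),(85,255,255)); org=cv2.inRange(hsv,(3,130,90),(20,255,255))
    white=cv2.inRange(hsv,(0,0,205),(180,40,255))
    print(n,"fix z.03",rect(c,blue,fb,.03)); print("tray z.028",rect(c,green,tb,.028))
    for b in ib: print("ins z.064",rect(c,white,b,.064))
    print("org",rect(c,org,gb,.1), cv2.boundingRect(blob(org,gb)))
p=t["pixels"]; 
a=cv2.resize(p[268:328,285:375],None,fx=6,fy=6,interpolation=cv2.INTER_CUBIC)   #540x360
b=cv2.resize(s["pixels"][175:235,255:345],None,fx=6,fy=6,interpolation=cv2.INTER_CUBIC)
g=cv2.resize(p[273:313,210:250],None,fx=6,fy=6,interpolation=cv2.INTER_CUBIC) #240
g2=cv2.resize(s["pixels"][172:232,380:420],None,fx=6,fy=6,interpolation=cv2.INTER_CUBIC)
o=np.zeros((720,780,3),np.uint8); o[:360,:540]=a;o[360:,:540]=b;o[:240,540:]=g;o[360:,540:]=g2
cv2.imwrite("pics/crop1.png",cv2.resize(o,(650,600),interpolation=cv2.INTER_AREA)[:,:,::-1])
E
```

```text
top fix z.03 (array([496. , 111.7]), array([151.6,  75.5]), 86.4, 203)
tray z.028 (array([454.1, -79.6]), array([114.6, 111.3]), 81.6, 200)
ins z.064 (array([498.7, 150.4]), array([39.9, 39.2]), 86.4, 71)
ins z.064 (array([493.9,  74.3]), array([40.2, 40. ]), 86.4, 71)
org (array([499.2, 302.6]), array([ 8.9, 16.6]), 85.5, 23) (235, 289, 6, 9)
side fix z.03 (array([507.2, 111.1]), array([153.9,  97.4]), 86.5, 303)
tray z.028 (array([467.4, -77.9]), array([120.7, 136.2]), 81.8, 176)
ins z.064 (array([511.1,  73.7]), array([39.5, 67.8]), 86.7, 86)
ins z.064 (array([516. , 149.1]), array([38.9, 67.5]), 86.8, 85)
org (array([531.7, 306. ]), array([22. , 50.6]), 73.4, 55) (397, 183, 15, 21)
```

View pics/crop1.png

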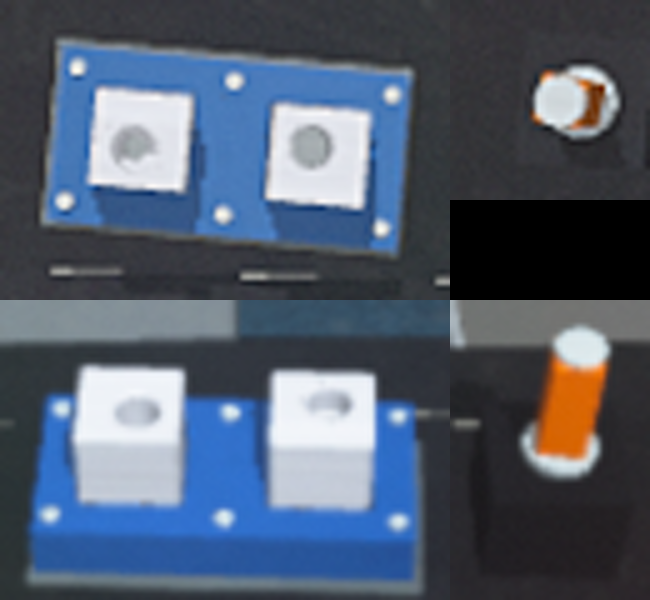

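The crops show both inserts and the gauge: a white cap on the orange handle over the collar. The bore at top view (311,297) shows a lit crescent, which could be a ledge. The one at (347,298) looks uniform, so I'll try it first. Next I'll measure the bores, cap and collar.

```bash
python3 - <<'E'
from h import *
t=cam("top"); s=cam("side")
def bore(c,box,z,cb):
    g=cv2.cvtColor(c["pixels"],cv2.COLOR_RGB2GRAY).astype(np.float32)
    x0,y0,x1,y1=box; w=g[y0:y1,x0:x1]; wt=np.clip(220-w,0,60); wt[wt<12]=0
    yy,xx=np.mgrid[y0:y1,x0:x1]; m=wt>0
    lo,hi=np.array([xx[m].min(),yy[m].min()]),np.array([xx[m].max(),yy[m].max()])
    uv=[(wt*xx).sum()/wt.sum(),(wt*yy).sum()/wt.sum()]
    return np.round(uv,2),lo,hi,np.round(plane(c,uv,z)[0]*1000,1),np.round(plane(c,(lo+hi)/2,z)[0]*1000,1)
# search windows kept within top faces
print("L top",bore(t,(305,288,320,304),.064,0)); print("R top",bore(t,(341,290,356,306),.064,0))
print("L side",bore(s,(312,191,329,206),.064,0)); print("R side",bore(s,(273,192,291,204),.064,0))
g=cv2.cvtColor(t["pixels"],cv2.COLOR_RGB2GRAY)
for a in (g[287:306,303:323],g[289:308,339:359]): print(a)
gs=cv2.cvtColor(s["pixels"],cv2.COLOR_RGB2GRAY)
for a in (gs[188:207,307:332],gs[188:207,268:294]): print(a)
for c,b in ((t,(222,283,252,305)),(s,(385,170,420,212))):
    hsv=cv2.cvtColor(c["pixels"],cv2.COLOR_RGB2HSV); w=cv2.inRange(hsv,(0,0,150),(180,60,255)); k=np.zeros_like(w);k[b[1]:b[3],b[0]:b[2]]=w[b[1]:b[3],b[0]:b[2]]
    n,l,st,ce=cv2.connectedComponentsWithStats(k)
    for i in range(1,n):
        if st[i,4]>8: print(st[i],np.round(ce[i],2),"z.1",np.round(plane(c,ce[i],.1)[0]*1000,1),"z.05",np.round(plane(c,ce[i],.05)[0]*1000,1))
E
```

```text
L top (array([310.92, 296.33]), array([307, 293]), array([316, 300]), array([496.8, 153.3,  64. ]), array([496.5, 152. ,  64. ]))
R top (array([346.92, 296.82]), array([343, 293]), array([351, 301]), array([497.8,  77.1,  64. ]), array([497.5,  76.9,  64. ]))
L side (array([321.24, 197.38]), array([312, 193]), array([328, 205]), array([503.2, 154.1,  64. ]), array([507.5, 151.5,  64. ]))
R side (array([282.99, 197.16]), array([278, 195]), array([290, 203]), array([500.4,  79.5,  64. ]), array([505.4,  81.5,  64. ]))
[[ 93 219 237 232 232 232 234 235 237 238 238 240 242 244 227 216 219 224
  213 203]
 [102 219 238 232 230 230 229 230 230 230 230 230 231 231 232 233 234 235
  238 231]
 [130 225 237 233 231 230 232 231 230 232 231 231 231 231 231 232 231 232
  236 227]
 [123 223 239 234 233 233 233 233 233 232 232 232 233 233 233 232 232 233
  237 228]
 [133 220 235 231 231 232 233 233 234 234 234 233 233 233 232 233 232 233
  237 225]
 [156 221 232 226 227 230 227 226 227 225 229 232 232 231 231 231 232 232
  239 212]
 [165 223 232 221 225 226 205 193 185 180 200 221 229 229 228 228 22
[... 6282 characters left out ...]
5]
 [ 84 142 214 222 223 222 221 222 221 221 223 227 227 227 227 227 226 227
  227 226 226 224 203 146 105 105]
 [ 79 121 186 204 205 205 204 204 205 205 206 209 208 208 207 208 207 208
  206 207 207 204 187 143 107 103]
 [ 79 115 177 201 203 203 203 204 202 202 203 204 203 203 202 203 202 202
  201 201 201 196 180 143 106 105]
 [ 78 104 162 199 202 202 201 200 200 201 201 201 201 201 200 199 200 201
  200 201 200 196 179 141 106 102]]
[227 286  17  14 129] [233.92 292.44] z.1 [500.5 310.3 100. ] z.05 [500.8 318.6  50. ]
[401 177  11   8  70] [405.77 180.71] z.1 [498.6 315.3 100. ] z.05 [446.9 331.5  50. ]
[395 199  15   8  49] [401.94 203.45] z.1 [557.8 298.8 100. ] z.05 [510.8 313.7  50. ]
```

```bash
cat > g.py <<'E'
import sys, numpy as np
from scipy.spatial.transform import Rotation as R
from workcell import bot
def goal(x,y,z,yd=None):
    """row numbers for TCP target (m), tool-y heading yd (deg, None keeps)"""
    o=bot.get_obs(); r=R.from_quat(o["tool_rot"]); d=r.inv().apply(np.array([x,y,z])-o["eef_pos"])/.5
    ya=r.apply([0,1,0]); h=np.degrees(np.arctan2(ya[1],ya[0]))
    if yd is None: yd=h
    a=np.radians(yd); Y=np.array([np.cos(a),np.sin(a),0]); Z=np.array([0,0,-1.]); X=np.cross(Y,Z)
    v=(r.inv()*R.from_matrix(np.c_[X,Y,Z])).as_rotvec()/np.pi
    print("t",o["clock"].round(2) if hasattr(o["clock"],"round") else o["clock"],"pos",o["eef_pos"].round(4),"yaw",round(h,2),"F",o["ft_force"].round(2),"row",d.round(4),v.round(4))
if __name__=="__main__": goal(*map(float,sys.argv[1:]))
E
python3 g.py 0.4995 0.315 0.2 -8; python3 g.py 0.38 -0.05 0.25 -8
```

```text
t 0.3 pos [ 0.2204 -0.4486  0.256 ] yaw -63.83 F [-0.59 -0.27  0.14] row [ 1.1745 -1.1243  0.1127] [-2.000e-04 -1.000e-04 -3.102e-01]
t 0.3 pos [ 0.2204 -0.4486  0.256 ] yaw -63.83 F [-0.59 -0.27  0.14] row [ 0.638  -0.5747  0.0123] [-2.000e-04 -1.000e-04 -3.102e-01]
```

```bash
python3 -m pendant '[0.638,-0.575,0.012,0,0,-0.31,1, 0.638,-0.575,0.012,0,0,-0.31,1, 0.638,-0.575,0.012,0,0,-0.31,1, 0.638,-0.575,0.012,0,0,-0.31,1, 0.638,-0.575,0.012,0,0,-0.31,1, 0.638,-0.575,0.012,0,0,-0.31,1, 0.638,-0.575,0.012,0,0,-0.31,1, 0.638,-0.575,0.012,0,0,-0.31,1, 0.638,-0.575,0.012,0,0,-0.31,1, 0.638,-0.575,0.012,0,0,-0.31,1]'; python3 g.py 0.4995 0.315 0.19 -8
```

```text
clock: 1.13
eef_pos: [0.3755, -0.0599, 0.2508]
tool_rot: [0.755, 0.656, 0.0, 0.0]
ft_force: [0.8, -1.5, -0.5]
grip_width: 0.0854
grasp_force: 0.0
t 1.1333 pos [ 0.3755 -0.0599  0.2508] yaw -8.03 F [ 0.82 -1.5  -0.55] row [0.7771 0.1407 0.1216] [ 0.0004  0.     -0.0002]
```

```bash
python3 -m pendant '[0.777,0.141,0.122,0,0,0,1, 0.777,0.141,0.122,0,0,0,1, 0.777,0.141,0.122,0,0,0,1, 0.777,0.141,0.122,0,0,0,1, 0.777,0.141,0.122,0,0,0,1, 0.777,0.141,0.122,0,0,0,1, 0.777,0.141,0.122,0,0,0,1, 0.777,0.141,0.122,0,0,0,1, 0.777,0.141,0.122,0,0,0,1, 0.777,0.141,0.122,0,0,0,1]'; python3 - <<'E'
from h import *
from g import goal
for n in ("side",):
    c=cam(n); cv2.imwrite("pics/s2.png",cv2.resize(c["pixels"][100:250,310:510],None,fx=4,fy=4,interpolation=cv2.INTER_CUBIC)[:,:,::-1])
o=bot.get_obs(); p=o["eef_pos"]; print("axis at z.1 and .05:",proj(c,[p[0],p[1],.1]),proj(c,[p[0],p[1],.05]))
goal(.4995,.315,.088,-8)
E
```

```text
clock: 1.97
eef_pos: [0.4997, 0.3169, 0.1882]
tool_rot: [0.754, 0.657, 0.0, -0.0]
ft_force: [0.5, -0.8, 0.4]
grip_width: 0.0853
grasp_force: 0.0
axis at z.1 and .05: (np.float64(408.1985901195251), np.float64(181.3287509316836)) (np.float64(404.1264814434736), np.float64(199.56720520783324))
t 2.0167 pos [0.5004 0.3197 0.1872] yaw -7.73 F [ 2.46  2.18 -0.36] row [-0.0101 -0.0005  0.1984] [-0.0001 -0.0009  0.0015]
```

View pics/s2.png

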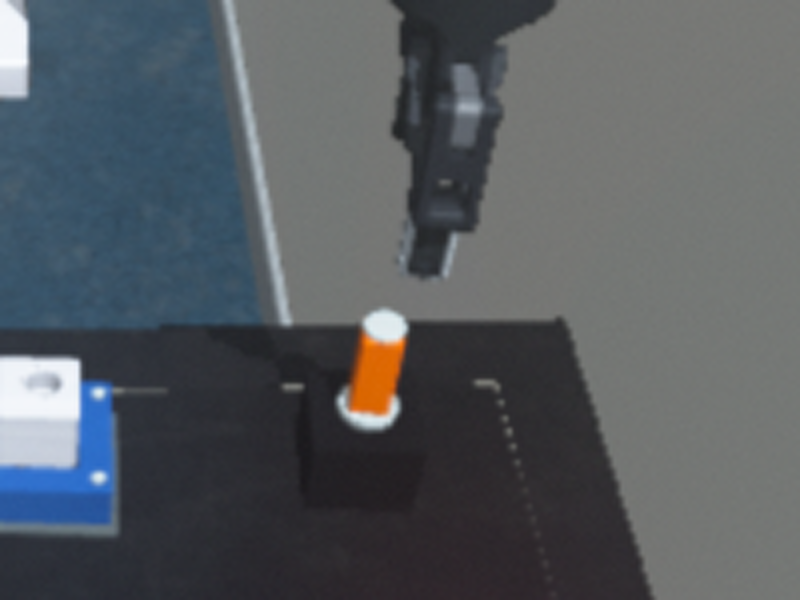

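The side picture shows the cap at about (406,181) and the open gripper straight above it. The grasp is clear, so I'll go down and close.

```bash
python3 -m pendant '[0,0,0.08,0,0,0,0.7, 0,0,0.15,0,0,0,0.7, 0,0,0.214,0,0,0,0.7, 0,0,0.214,0,0,0,0.7, 0,0,0.214,0,0,0,0.7, 0,0,0.214,0,0,0,0, 0,0,0.214,0,0,0,0, 0,0,0.214,0,0,0,0, 0,0,0.214,0,0,0,0, 0,0,0.214,0,0,0,0]'; python3 g.py 0.4995 0.315 0.083 -8
```

```text
clock: 2.85
eef_pos: [0.5008, 0.3138, 0.0853]
tool_rot: [0.755, 0.656, 0.002, 0.0]
ft_force: [0.2, -0.1, 6.3]
grip_width: 0.0195
grasp_force: 59.3
t 2.85 pos [0.5008 0.3138 0.0853] yaw -8.03 F [ 0.15 -0.15  6.3 ] row [ 0.0019 -0.003   0.0046] [ 0.0012 -0.0011 -0.0002]
```

```bash
python3 -m pendant '[0,0,-0.08,0,0,0,0, 0,0,-0.16,0,0,0,0, 0,0,-0.17,0,0,0,0, -0.07,0.01,-0.17,0,0,0,0, -0.15,0.02,-0.17,0,0,0,0, -0.23,0.032,-0.17,0,0,0,0, -0.31,0.043,-0.17,0,0,0,0, -0.38,0.053,-0.17,0,0,0,0, -0.44,0.061,-0.17,0,0,0,0, -0.471,0.065,-0.17,0,0,0,0]'; python3 -m pendant '[0,0,0.01,0,0,0,0, 0,0,0.02,0,0,0,0, 0,0,0.03,0,0,0,0, 0,0,0.03,0,0,0,0, 0,0,0.03,0,0,0,0, 0,0,0.03,0,0,0,0, 0,0,0.03,0,0,0,0, 0,0,0.03,0,0,0,0, 0,0,0.03,0,0,0,0, 0,0,0.03,0,0,0,0]'
python3 - <<'E'
from h import *
from g import goal
c=cam("side"); t=cam("top")
a=cv2.resize(c["pixels"][130:240,240:350],None,fx=5,fy=5,interpolation=cv2.INTER_CUBIC)[:,:,::-1]
cv2.imwrite("pics/s3.png",a)
o=bot.get_obs(); p=o["eef_pos"]; print([ (z,np.round(proj(c,[p[0],p[1],p[2]-z]),1)) for z in (.0403,.0723)])
goal(.499,.0773,.153,-8)
E
```

```text
clock: 3.68
eef_pos: [0.4983, 0.0718, 0.1682]
tool_rot: [0.756, 0.655, 0.0, 0.001]
ft_force: [0.5, -0.3, -1.3]
grip_width: 0.0195
grasp_force: 61.9
clock: 4.52
eef_pos: [0.4987, 0.0754, 0.1526]
tool_rot: [0.755, 0.656, 0.0, 0.0]
ft_force: [-0.5, -0.1, -1.5]
grip_width: 0.0193
grasp_force: 61.9
[(0.0403, array([279.6, 178.5])), (0.0723, array([280.4, 190.6]))]
t 4.6167 pos [0.4987 0.0752 0.1526] yaw -8.03 F [-0.15 -0.16 -1.49] row [ 0.0042  0.0001 -0.0008] [ 0.0001 -0.     -0.0002]
```

View pics/s3.png

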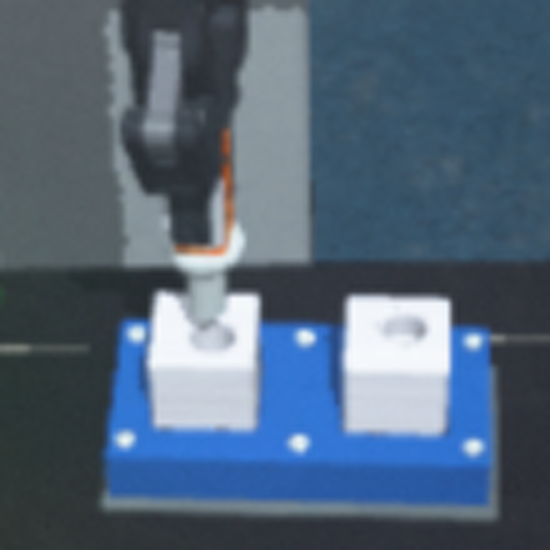

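The picture shows the pin tip at about (281,194), with the bore centre at about (282,197.5) and the pin just left of it. I'll shift +1.3 mm in y and go down 20 mm, feeling for contact.

```bash
python3 -m pendant '[0.0026,-0.0004,0.01,0,0,0,0, 0.0026,-0.0004,0.02,0,0,0,0, 0.0026,-0.0004,0.024,0,0,0,0, 0.0026,-0.0004,0.028,0,0,0,0, 0.0026,-0.0004,0.032,0,0,0,0, 0.0026,-0.0004,0.035,0,0,0,0, 0.0026,-0.0004,0.038,0,0,0,0, 0.0026,-0.0004,0.04,0,0,0,0, 0.0026,-0.0004,0.04,0,0,0,0, 0.0026,-0.0004,0.04,0,0,0,0]'; python3 g.py 0.499 0.0765 0.133 -8
```

```text
clock: 5.45
eef_pos: [0.4986, 0.0765, 0.1325]
tool_rot: [0.755, 0.656, 0.0, -0.0]
ft_force: [-0.4, -0.6, -0.8]
grip_width: 0.0196
grasp_force: 61.9
t 5.45 pos [0.4986 0.0765 0.1325] yaw -8.03 F [-0.37 -0.58 -0.75] row [ 0.0001  0.0007 -0.001 ] [ 0.     -0.     -0.0002]
```

No contact 4 mm in. I'll continue to about 18 mm, where a ledge would show as roughly 5 N on the sprung floor.

```bash
python3 -m pendant '[0,0,0.004,0,0,0,0, 0,0,0.008,0,0,0,0, 0,0,0.012,0,0,0,0, 0,0,0.015,0,0,0,0, 0,0,0.018,0,0,0,0, 0,0,0.021,0,0,0,0, 0,0,0.024,0,0,0,0, 0,0,0.028,0,0,0,0, 0,0,0.028,0,0,0,0, 0,0,0.028,0,0,0,0]'; python3 g.py 0.499 0.0765 0.119 -8
```

```text
clock: 6.28
eef_pos: [0.4985, 0.0765, 0.1183]
tool_rot: [0.755, 0.656, -0.0, -0.0]
ft_force: [0.3, -0.5, -2.4]
grip_width: 0.0193
grasp_force: 61.9
t 6.2833 pos [0.4985 0.0765 0.1183] yaw -8.03 F [ 0.33 -0.47 -2.39] row [ 0.0001  0.001  -0.0014] [-0.0001  0.     -0.0002]
```

```bash
python3 -m pendant '[0,0,0.004,0,0,0,0, 0,0,0.008,0,0,0,0, 0,0,0.012,0,0,0,0, 0,0,0.016,0,0,0,0, 0,0,0.02,0,0,0,0, 0,0,0.023,0,0,0,0, 0,0,0.026,0,0,0,0, 0,0,0.028,0,0,0,0, 0,0,0.03,0,0,0,0, 0,0,0.03,0,0,0,0]'; python3 g.py 0.499 0.0765 0.104 -8
```

```text
clock: 7.12
eef_pos: [0.4986, 0.0766, 0.1036]
tool_rot: [0.755, 0.656, 0.0, 0.0]
ft_force: [-1.4, 0.1, 2.1]
grip_width: 0.0191
grasp_force: 62.2
t 7.1167 pos [0.4986 0.0766 0.1036] yaw -8.03 F [-1.39  0.08  2.06] row [-0.      0.0008 -0.0007] [ 0.     -0.     -0.0001]
```

```bash
python3 - <<'E'
from h import *
c=cam("side")
cv2.imwrite("pics/s4.png",cv2.resize(c["pixels"][130:240,240:350],None,fx=5,fy=5,interpolation=cv2.INTER_CUBIC)[:,:,::-1])
E
```

```text
(no output)
```

View pics/s4.png

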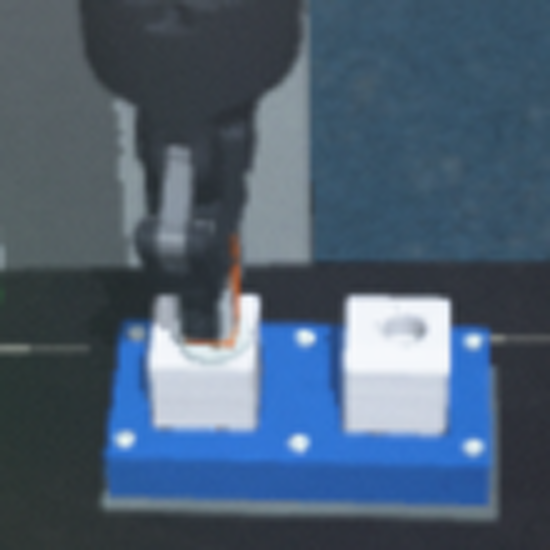

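The collar is seated flat on the left-hand insert, at (281,197) in the side view, at the full 32 mm with about 4 N. So this insert, at y≈74 mm, is the one that passed. Next I'll withdraw the gauge and return it to the stand.

```bash
python3 -m pendant '[0,0,-0.03,0,0,0,0, 0,0,-0.08,0,0,0,0, 0,0,-0.114,0,0,0,0, 0,0,-0.114,0,0,0,0, 0.06,-0.008,-0.114,0,0,0,0, 0.14,-0.018,-0.114,0,0,0,0, 0.22,-0.029,-0.114,0,0,0,0, 0.30,-0.039,-0.114,0,0,0,0, 0.38,-0.05,-0.114,0,0,0,0, 0.44,-0.058,-0.114,0,0,0,0]'; python3 -m pendant '[0.03,-0.004,0,0,0,0,0, 0.03,-0.004,0,0,0,0,0, 0.03,-0.004,0,0,0,0,0, 0.03,-0.004,0.02,0,0,0,0, 0.03,-0.004,0.04,0,0,0,0, 0.03,-0.004,0.04,0,0,0,0, 0.03,-0.004,0.04,0,0,0,0, 0.03,-0.004,0.04,0,0,0,0, 0.03,-0.004,0.04,0,0,0,0, 0.03,-0.004,0.04,0,0,0,0]'; python3 g.py 0.5008 0.3138 0.087 -8
```

```text
clock: 8.0
eef_pos: [0.4999, 0.3014, 0.1592]
tool_rot: [0.754, 0.657, -0.0, -0.0]
ft_force: [1.0, 0.3, -1.2]
grip_width: 0.0191
grasp_force: 61.9
clock: 8.83
eef_pos: [0.5012, 0.3134, 0.1411]
tool_rot: [0.755, 0.656, 0.001, 0.0]
ft_force: [-0.2, -0.2, -0.7]
grip_width: 0.0194
grasp_force: 61.9
t 8.8333 pos [0.5012 0.3134 0.1411] yaw -8.06 F [-0.17 -0.23 -0.75] row [ 0.0006 -0.0009  0.1081] [ 0.0003 -0.0002 -0.0003]
```

```bash
python3 -m pendant '[0.0006,-0.0009,0.02,0,0,0,0, 0.0006,-0.0009,0.04,0,0,0,0, 0.0006,-0.0009,0.05,0,0,0,0, 0.0006,-0.0009,0.06,0,0,0,0, 0.0006,-0.0009,0.07,0,0,0,0, 0.0006,-0.0009,0.08,0,0,0,0, 0.0006,-0.0009,0.09,0,0,0,0, 0.0006,-0.0009,0.1,0,0,0,0, 0.0006,-0.0009,0.108,0,0,0,0, 0.0006,-0.0009,0.108,0,0,0,0]'; python3 g.py 0.5008 0.3138 0.085 -8
```

```text
clock: 9.67
eef_pos: [0.5002, 0.3139, 0.0859]
tool_rot: [0.755, 0.656, -0.0, -0.0]
ft_force: [0.4, -0.3, -0.5]
grip_width: 0.0194
grasp_force: 61.9
t 9.6667 pos [0.5002 0.3139 0.0859] yaw -8.03 F [ 0.41 -0.3  -0.48] row [0.     0.0011 0.0017] [-0.0001  0.0001 -0.0002]
```

```bash
python3 -m pendant '[0,0,0,0,0,0,0.7, 0,0,0,0,0,0,0.7, 0,0,0,0,0,0,0.7, 0,0,0,0,0,0,0.7, 0,0,0,0,0,0,0.7, 0,0,-0.06,0,0,0,0.7, 0,0,-0.14,0,0,0,0.7, 0,0,-0.2,0,0,0,0.7, 0,0,-0.2,0,0,0,0.7, 0,0,-0.2,0,0,0,0.7]'; python3 - <<'E'
from h import *
from g import goal
c=cam("side"); cv2.imwrite("pics/s5.png",cv2.resize(c["pixels"][120:240,240:440],None,fx=4,fy=4,interpolation=cv2.INTER_CUBIC)[:,:,::-1])
goal(.4945,.0743,.17,-3.6)
E
```

```text
clock: 10.5
eef_pos: [0.5018, 0.3149, 0.1895]
tool_rot: [0.755, 0.656, 0.003, 0.0]
ft_force: [-0.2, 0.2, -0.4]
grip_width: 0.0594
grasp_force: 0.0
t 10.55 pos [0.5007 0.3141 0.1873] yaw -8.03 F [ 0.22 -0.16 -0.25] row [-0.4767  0.0547  0.0341] [ 0.0005 -0.0004 -0.0246]
```

View pics/s5.png

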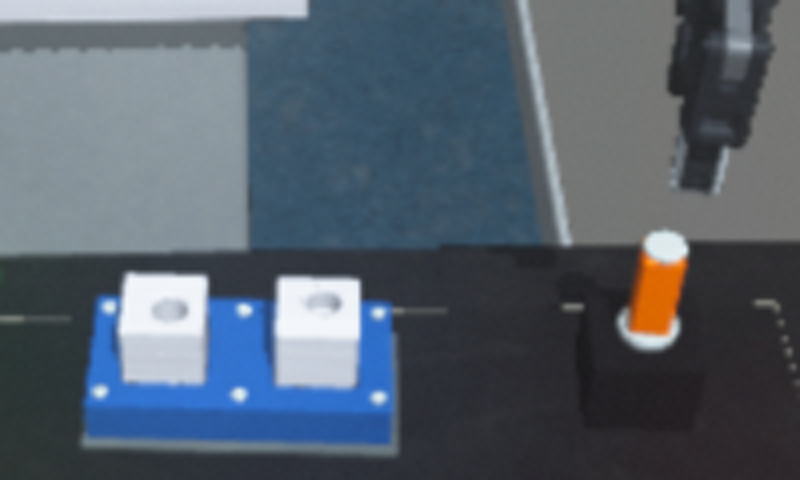

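The gauge stands upright in the stand, with its cap at (406,181) and collar at (402,202). Now I'll go to the insert that passed, at side view (281,200).

```bash
python3 -m pendant '[-0.08,0.009,0.006,0,0,-0.025,0.75, -0.16,0.018,0.012,0,0,-0.025,0.75, -0.24,0.027,0.018,0,0,-0.025,0.75, -0.32,0.037,0.024,0,0,-0.025,0.75, -0.4,0.046,0.03,0,0,-0.025,0.75, -0.45,0.052,0.034,0,0,-0.025,0.75, -0.477,0.055,0.034,0,0,-0.025,0.75, -0.477,0.055,0.034,0,0,-0.025,0.75, -0.477,0.055,0.034,0,0,-0.025,0.75, -0.477,0.055,0.034,0,0,-0.025,0.75]'; python3 g.py .4945 .0743 .066 -3.6
```

```text
clock: 11.38
eef_pos: [0.4938, 0.0744, 0.1686]
tool_rot: [0.728, 0.685, -0.001, -0.001]
ft_force: [0.9, 0.5, 0.4]
grip_width: 0.0639
grasp_force: 0.0
t 11.3833 pos [0.4938 0.0744 0.1686] yaw -3.51 F [0.91 0.53 0.4 ] row [-1.000e-04  1.800e-03  2.052e-01] [-0.0006 -0.      0.0005]
```

```bash
python3 -m pendant '[0,0.001,0.06,0,0,0,0.75, 0,0.001,0.12,0,0,0,0.75, 0,0.001,0.16,0,0,0,0.75, 0,0.001,0.18,0,0,0,0.75, 0,0.001,0.195,0,0,0,0.75, 0,0.001,0.205,0,0,0,0.75, 0,0.001,0.205,0,0,0,0.75, 0,0.001,0.205,0,0,0,0.75, 0,0.001,0.205,0,0,0,0.75, 0,0.001,0.205,0,0,0,0.75]'; python3 -m pendant '[0,0,0,0,0,0,0.3, 0,0,0,0,0,0,0.3, 0,0,0,0,0,0,0.3, 0,0,0,0,0,0,0.3, 0,0,0,0,0,0,0.3, 0,0,0,0,0,0,0.3, 0,0,0,0,0,0,0.3, 0,0,0,0,0,0,0.3, 0,0,0,0,0,0,0.3, 0,0,0,0,0,0,0.3]';  python3 g.py .4545 -.0805 .15 -8.4
```

```text
clock: 12.22
eef_pos: [0.4956, 0.074, 0.0681]
tool_rot: [0.729, 0.685, 0.001, 0.001]
ft_force: [-1.0, 0.4, 0.6]
grip_width: 0.0642
grasp_force: 0.0
clock: 13.05
eef_pos: [0.4949, 0.0739, 0.0672]
tool_rot: [0.729, 0.685, 0.0, 0.0]
ft_force: [-1.2, -0.2, 5.5]
grip_width: 0.039
grasp_force: 62.9
t 13.05 pos [0.4949 0.0739 0.0672] yaw -3.53 F [-1.24 -0.24  5.51] row [-0.3132 -0.0617 -0.1657] [ 0.0001 -0.      0.0271]
```

```bash
python3 -m pendant '[0,0,-0.02,0,0,0,0.3, 0,0,-0.07,0,0,0,0.3, 0,0,-0.13,0,0,0,0.3, 0,0,-0.166,0,0,0,0.3, -0.08,-0.016,-0.166,0,0,0.027,0.3, -0.16,-0.032,-0.166,0,0,0.027,0.3, -0.24,-0.047,-0.166,0,0,0.027,0.3, -0.29,-0.057,-0.166,0,0,0.027,0.3, -0.313,-0.062,-0.166,0,0,0.027,0.3, -0.313,-0.062,-0.166,0,0,0.027,0.3]'; python3 - <<'E'
from h import *
from g import goal
a,b=cam("side"),cam("top")
o=np.hstack([cv2.resize(a["pixels"][120:240,150:250],(500,600),interpolation=cv2.INTER_CUBIC),cv2.resize(b["pixels"][270:370,375:425],(300,600),interpolation=cv2.INTER_CUBIC)])
cv2.imwrite("pics/s6.png",o[:,:,::-1])
goal(.4545,-.0805,.0545,-8.4)
E
```

```text
clock: 13.88
eef_pos: [0.4528, -0.0828, 0.1498]
tool_rot: [0.758, 0.652, -0.001, -0.0]
ft_force: [0.9, 0.2, -1.6]
grip_width: 0.0386
grasp_force: 64.3
t 13.9833 pos [ 0.4538 -0.0806  0.1498] yaw -8.47 F [-0.13  0.49 -2.49] row [0.0003 0.0014 0.1906] [-0.0002 -0.0002 -0.0004]
```

View pics/s6.png

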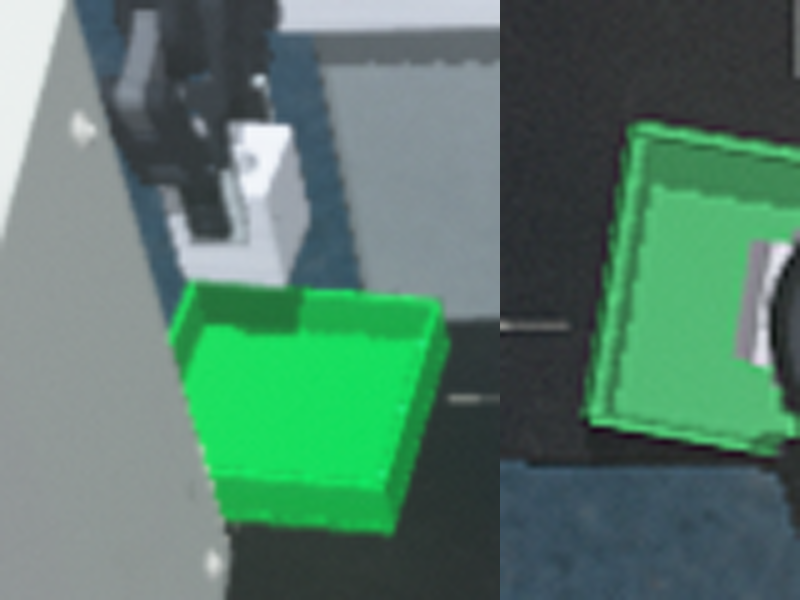

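The insert hangs upright over the tray, at side view (198,172) and above the tray middle in the top view. I'll lower it.

```bash
python3 -m pendant '[0,0.001,0.04,0,0,0,0.3, 0,0.001,0.08,0,0,0,0.3, 0,0.001,0.12,0,0,0,0.3, 0,0.001,0.14,0,0,0,0.3, 0,0.001,0.155,0,0,0,0.3, 0,0.001,0.165,0,0,0,0.3, 0,0.001,0.174,0,0,0,0.3, 0,0.001,0.18,0,0,0,0.3, 0,0.001,0.184,0,0,0,0.3, 0,0.001,0.184,0,0,0,0.3]'; python3 g.py .4545 -.0805 .0555 -8.4
```

```text
clock: 14.82
eef_pos: [0.4549, -0.0804, 0.058]
tool_rot: [0.757, 0.654, 0.0, 0.0]
ft_force: [0.2, -0.1, -1.1]
grip_width: 0.0385
grasp_force: 64.2
t 14.8167 pos [ 0.4549 -0.0804  0.058 ] yaw -8.38 F [ 0.19 -0.08 -1.09] row [-0.0003 -0.0007  0.0051] [ 0.0001 -0.      0.0001]
```

Still hanging. I'll creep down.

```bash
python3 -m pendant '[0,0,0.001,0,0,0,0.3, 0,0,0.002,0,0,0,0.3, 0,0,0.003,0,0,0,0.3, 0,0,0.004,0,0,0,0.3, 0,0,0.005,0,0,0,0.3, 0,0,0.006,0,0,0,0.3, 0,0,0.006,0,0,0,0.3, 0,0,0.006,0,0,0,0.3, 0,0,0.006,0,0,0,0.3, 0,0,0.006,0,0,0,0.3]'; python3 g.py .4545 -.0805 .0535 -8.4
```

```text
clock: 15.65
eef_pos: [0.4547, -0.0805, 0.055]
tool_rot: [0.757, 0.654, 0.0, 0.0]
ft_force: [0.0, -0.8, -1.9]
grip_width: 0.0381
grasp_force: 64.2
t 15.65 pos [ 0.4547 -0.0805  0.055 ] yaw -8.39 F [ 0.   -0.76 -1.93] row [-0.0001 -0.0004  0.003 ] [ 0.     -0.      0.0001]
```

```bash
python3 -m pendant '[0,0,0.001,0,0,0,0.3, 0,0,0.002,0,0,0,0.3, 0,0,0.003,0,0,0,0.3, 0,0,0.004,0,0,0,0.3, 0,0,0.004,0,0,0,0.3, 0,0,0.004,0,0,0,0.3, 0,0,0.004,0,0,0,0.3, 0,0,0.004,0,0,0,0.3, 0,0,0.004,0,0,0,0.3, 0,0,0.004,0,0,0,0.3]'; python3 g.py .4545 -.0805 .0535 -8.4
```

```text
clock: 16.48
eef_pos: [0.4548, -0.0805, 0.0541]
tool_rot: [0.757, 0.653, 0.0, 0.0]
ft_force: [-3.2, 0.7, 7.5]
grip_width: 0.0389
grasp_force: 65.4
t 16.4833 pos [ 0.4548 -0.0805  0.0541] yaw -8.39 F [-3.18  0.66  7.48] row [-0.0001 -0.0005  0.0011] [ 0.0002 -0.      0.0001]
```

Contact with the tray floor (Fz +7.5 N). I'll release and lift straight up.

```bash
python3 -m pendant '[0,0,0,0,0,0,0.66, 0,0,0,0,0,0,0.66, 0,0,0,0,0,0,0.66, 0,0,0,0,0,0,0.66, 0,0,0,0,0,0,0.66, 0,0,-0.04,0,0,0,0.66, 0,0,-0.1,0,0,0,0.66, 0,0,-0.18,0,0,0,0.66, 0,0,-0.26,0,0,0,0.66, 0,0,-0.3,0,0,0,0.66]'; python3 -m pendant '[-0.1,-0.2,0,0,0,0,0.66, -0.2,-0.3,0,0,0,0,0.66, -0.2,-0.3,0,0,0,0,0.66, -0.2,-0.3,0,0,0,0,0.66, -0.2,-0.3,0,0,0,0,0.66, -0.2,-0.3,0,0,0,0,0.66, -0.2,-0.3,0,0,0,0,0.66, -0.2,-0.3,0,0,0,0,0.66, -0.2,-0.3,0,0,0,0,0.66, -0.2,-0.3,0,0,0,0,0.66]'; python3 - <<'E'
from h import *
a,b=cam("side"),cam("top")
o=np.vstack([cv2.resize(a["pixels"][150:250,170:430],(780,300),interpolation=cv2.INTER_CUBIC),cv2.resize(b["pixels"][260:360,205:465],(780,300),interpolation=cv2.INTER_CUBIC)])
cv2.imwrite("pics/s7.png",o[:,:,::-1]); print(bot.get_obs()["ft_force"])
E
```

```text
clock: 17.32
eef_pos: [0.4565, -0.0808, 0.2075]
tool_rot: [0.757, 0.654, 0.002, 0.002]
ft_force: [0.5, -0.0, 0.1]
grip_width: 0.0564
grasp_force: 0.0
clock: 18.15
eef_pos: [0.2927, -0.1572, 0.2029]
tool_rot: [0.756, 0.654, 0.0, -0.0]
ft_force: [0.4, -0.1, -0.3]
grip_width: 0.0567
grasp_force: 0.0
[0.12259979 0.98238912 0.3270468 ]
```

View pics/s7.png

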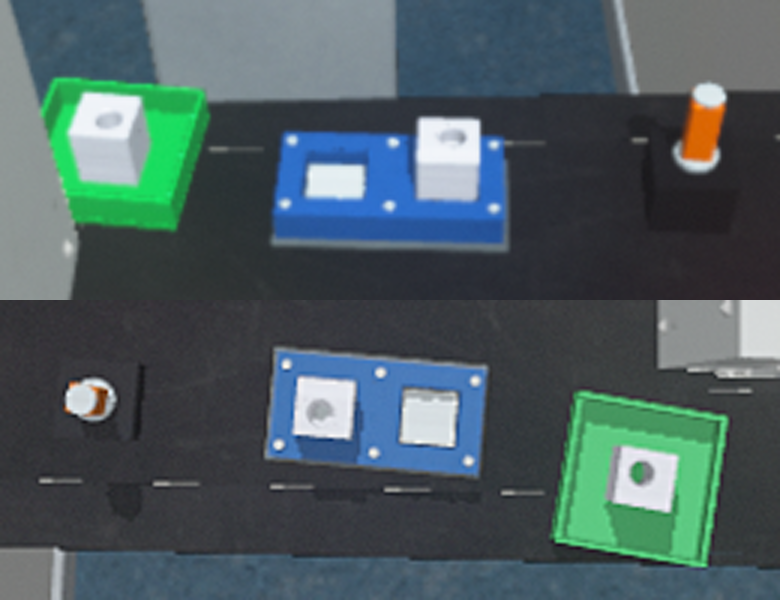

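The picture shows the insert upright in the tray at top view (419,318), with green floor visible through its clear bore. The other insert is in its pocket at (313,296) and the gauge is upright in its stand at (235,293). I'll hand in.

```bash
python3 -c "
from workcell import bot
print(bot.job_done())"
```

```text
the job is handed in; nothing more can be done
None
```

The job is handed in: the gauge went in down to its collar at about 4 N in the insert nearer the tray, which now stands upright in the green tray; the gauge is back in its stand, and the other insert, which I did not try because the first one passed, is still in its pocket.

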